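Shut the bread case

ROBOT

A 6-joint arm with a two-finger parallel gripper is mounted at the origin on the work surface. World frame = base frame: x ahead of the robot, y to its left, z up, the work surface at z = 0. Lengths are in m, angles in rad, forces in N, time in s.
With the tool pointing down it reaches from about 0.375 to 0.9 m from the base axis. Payload 3.1 kg.
Tool frame: the origin (TCP) lies on the front face of the gripper's body, between the roots of the fingers; the fingertips stand 73 mm ahead of it and the grasp point (between the pads) lies 54 mm ahead of it (manip.tips_ahead is the distance from the TCP to the fingertips, in m); z points along the fingers, y is the line along which they close (so a half turn about z gives the same grasp; the last joint's range is limited). The gripper opens to 85 mm and grips with 20 to 120 N. Pads are 22 mm wide; open, the fingers measure 114 mm over their backs; the gripper's body (76 mm by 85 mm) begins 54 mm behind the grasp point. The pads swing forward as they close: fully open they stand 13 mm farther back than shut.
Start: joints at [-1.506, 0.527, 1.433, -0, 1.181, -0.178], TCP at [0.15, -0.607, 0.304] pointing down, gripper open.
Joint ranges: [-3.08, 3.08], [-0.75, 2.2], [0.22, 2.44], [-1.43, 4.57], [0, 2.65], [-2.85, 2.85]. Speed limits (rad/s): [2.79, 2.79, 3.14, 3.14, 3.14, 3.14].

INTERFACE

Orientations are given as a unit quaternion [x, y, z, w].
In Python, from station import sense, eyes, workorder, manip gives the robot as it stands.
- The arm moves only by the shell command python3 -m inch 'ROWS' [OPENING] [FORCE]. ROWS is JSON, a list of rows, each an object of numbers: "dx", "dy", "dz": the shift along the tool's x, y, z in cm; "wx", "wy", "wz": the turn, a rotation vector about the tool's x, y, z in degrees. In form: [{"dx": .., "dy": .., "dz": .., "wx": .., "wy": .., "wz": ..}, ...]. A call has 1 to 10 rows; each row shifts and turns the commanded pose from where the row before left it, along the tool's axes as they then stand; what a row does not reach is not made up. A row lasts 1/8 s, in which the tool goes at most 62.5 mm and 10.7 degrees, less where a joint would pass 70% of its speed; a pose out of reach is approached as far as the arm can. A call with a gripper value outside its range is refused whole. OPENING is the opening, from 0 (shut) to 1 (fully open), set as the call begins (- or left out, the last holds). The fingers move at their own pace and stop on an object; FORCE is the grip in N (left out, the last holds). Time passes only in rows, so rows that do not move let the fingers close. It gives the time, the measured TCP pose, the force, the opening and the grip force at its end, in the units of the state.
- sense(): the state, without advancing time (a new reading comes with each control period).
- eyes.snapshot(name): name is "scene" or "top" or "wrist"; returns the picture (480x640x3 uint8, red, green, blue); there is no depth.
- eyes.camera_params(name): a dict with "fx", "fy", "cx", "cy" (pixels), "rvec" (rotation vector, rad) and "tvec" (3), from world to camera coordinates, as OpenCV has them. Camera axes: x right, y down, z forward; pixel columns grow to the right and rows downward; lengths in m; the calibration is good to about 2 mm. The wrist camera is an equidistant fisheye: a pixel r from the principal point sees the ray r / f radians off the axis. A picture is of the moment at which its call begins: read the wrist's pose just before it. camera_params takes no time and is no camera call; for the wrist camera it gives the pose at the moment of the call.
- workorder.sign_off(): hands the job in; it is judged then, once.
The state is a dict: "t": time; "q": joint angles; "qd": joint speeds; "tau": joint torques, N m; "tcp_pos": TCP position; "tool_rot": TCP orientation; "force": force on the tool from outside, world axes, zero at the start; "ft_torque": the same for the moment, N m; "finger_gap": opening from 0.0 (shut) to 1.0 (fully open); "gripper_force": force on a finger pad.
Only numpy, scipy, OpenCV 4.12 (cv2) and the standard library are available. Lean on these libraries where they do the work, as an engineer would, in place of code of your own. Each camera call takes 0.05 s, during which the arm holds its last target. There are 200 camera calls.

TASK

Close up the wooden bread case on the counter: with your fingertips push the pulled-out crumb tray fully home, and push both raised lids down until they are fully shut. Go gently, with no slamming; nothing is to be lifted or carried, and the loaves, the tongs and the jar stay where they are.

Things in the scene. Friction and masses are not known exactly. Their poses are not given: they have to be found in the camera images.
- case: Brown wooden bread case fixed to the counter, 300 deep (x) x 520 wide (y), walls 14. Origin: centre of its underside. x points from the low front (tray side, facing the robot) to the back, y to the left seen from the robot, z up. Front board 118 high, back 188. Two bays, parted at y = 0, inner floor 50 up, a loaf in each. May stand turned by up to 0.35 rad.
- lid_left: Left (+y) lid: wooden frame 18 thick with clear pane, 252 wide, 318 from hinge line to front edge, raised at its front. Origin: middle of the upper face of its 46 deep wooden front rail, 295 from the hinge line along the lid. x runs along the lid to the hinge, z out of its top. Shut, x slopes up to the back by 0.233 rad and the origin is at case x -0.146, y +0.130, z 0.137 m.
- lid_right: Right (-y) lid, like the left one; middle at case y -0.130 m. Each turns on its own stiff friction hinge about a line along the case's y at case x +0.145, z 0.188 m (level with the lid's underside), starts raised 0.4 to 0.72 rad from shut, stays at any angle and does not fall shut. 1 to 4 N down on the rail moves it; hard stop when shut.
- crumb_tray (a joint): How far the crumb tray stands out of the case's front, m: 0 = fully home, starts between 0.03 and 0.08, limit 0.2. It slides along the case's x under the floor of the bays and stays where it is left; about 2 to 4 N moves it; at 0 it meets a hard stop.
- tray_front (a point): Centre of the outer face of the tray's front, 25 above the counter: a plain upright wooden bar across the foot of the case, 508 wide (y), 40 high (5 to 45 above the counter), 20 thick, with a shallow steel tray behind. Home, this face is 170 in front of the case's origin: 20 proud of the case's front board, level with the shut lids' lip above. Axes as the case.
- boule: Round crusty loaf, 132 across, 66 high, loose in one of the bays; origin at the centre of its underside. Leave it.
- batard: Long crusty loaf, 170 long (its x), 76 wide, about 66 high, loose in the other bay; origin at the centre of its underside. Leave it.
- tongs: Steel bread tongs lying on the counter beside the case, 233 long (its x), about 90 wide at the open tips (+x), 11 high; origin on the counter, near the middle. On either side of the case. Leave them.
- jar: Closed glass jar, 68 across, 100 high, standing on the counter at the other side of the case; origin at the centre of its underside. Leave it.

How it is judged:
At the end, for the whole second after the job is handed in: Both lids are shut to within 6 mm at the front rail (its height 143 mm or less) and the crumb tray is home to within 4 mm; the loaves, tongs and jar are within 30 mm of where they started and the jar is upright (z of each of lid_left, lid_right in the frame of case below 0.143 m and value of joint crumb_tray below 0.004 m and distance of each of boule, batard, tongs, jar from where it was at the start of the episode below 0.03 m and angle between jar's own z axis and vertical below 0.1 rad); the robot touches nothing.
It fails at once if a lid is lifted well beyond where it was left (its front rail over 372 mm above the counter) (z of any of lid_left, lid_right in the frame of case above 0.372 m).
It fails at once if a lid is slammed (front rail faster than 0.7 m/s) (linear speed of any of lid_left, lid_right above 0.7 m/s).
It fails at once if the crumb tray is pulled out further than it was left (past 100 mm) or slammed (faster than 0.5 m/s) (value of joint crumb_tray above 0.1 m or velocity of joint crumb_tray below -0.5 m/s).
It fails at once if a loaf, the tongs or the jar is lifted, carried or shoved more than 30 mm, or the jar is knocked over (distance of any of boule, batard, tongs, jar from where it was at the start of the episode above 0.03 m or angle between jar's own z axis and vertical above 0.5 rad).
It also fails if it takes over 61 s, if anything falls off the work surface, if the arm or the gripper's body presses on something with over 40 N, if the wrist force passes 120 N, or if a joint passes its speed limit or range.

## Working session

There is one attempt and no reset: what is moved stays moved. The work goes in short steps, Python scripts to look and compute and a shell command to move; the robot and the scene stay as the last step left them, time stands still between calls to the robot, and variables do not carry over. Pictures are saved under pics/ and viewed, at most 10 in all, crops included, and the job is handed in when it is done.

```bash
mkdir -p pics; ls; python3 - <<'E'
from station import sense, eyes
import cv2, numpy as np
for n in ("scene","top"):
    cv2.imwrite(f"pics/{n}0.png", eyes.snapshot(n)[:,:,::-1])
    p=eyes.camera_params(n); R=cv2.Rodrigues(np.array(p['rvec']))[0]
    print(n,p,"C",-R.T@np.array(p['tvec']))
s=sense();print(s['t'],s['tcp_pos'],s['tool_rot'],s['force'])
E
```

```text
pics
scene {'fx': 534.4012472027573, 'fy': 534.4012472027573, 'cx': 322.7100696415308, 'cy': 244.16521779640343, 'rvec': array([ 0.49858426, -3.01717325,  0.46854237]), 'tvec': array([0.56107181, 0.19510578, 1.22069891])} C [0.47472946 0.35526988 1.22122435]
top {'fx': 525.1891810083667, 'fy': 525.1891810083667, 'cx': 318.95017127662396, 'cy': 225.9343729175491, 'rvec': array([ 2.13299843, -2.18610522,  0.10627122]), 'tvec': array([0.04149599, 0.60553565, 1.39214113])} C [0.45027762 0.01247143 1.45036092]
0.1 [ 0.15025042 -0.60615311  0.30303199] [ 9.92641484e-01  1.21086397e-01  5.53276451e-05 -9.82732339e-04] [-0.59187814 -0.85312724 -0.21556445]
```

View pics/top0.png

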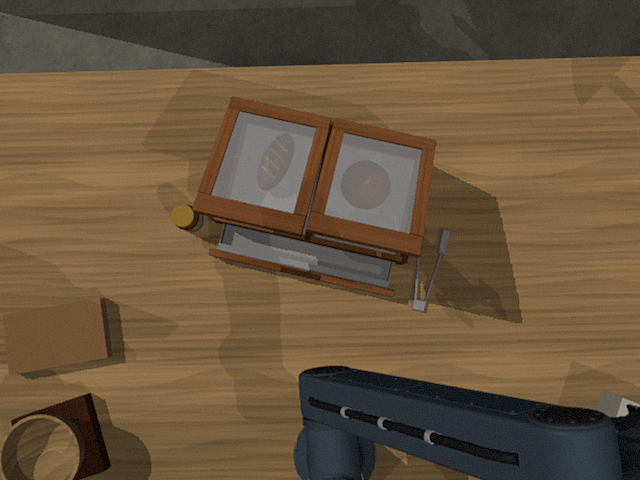

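View pics/scene0.png

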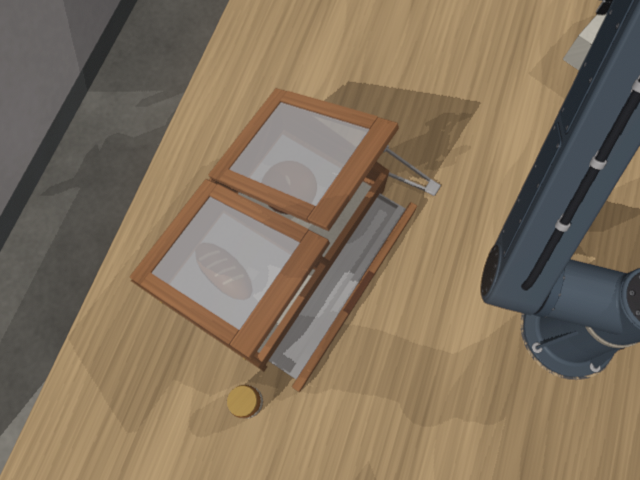

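The top view shows the tray bar's front edge running from (210,253) to (394,292). The hinge-side corners are at (233,98) and (436,141). The lid fronts run (195,213)-(304,235) and (307,232)-(421,252). In the scene view the left lid's front corners are at (253,355) and (327,238), and the right lid's at (320,225) and (397,124). The jar is on the left and the tongs on the right.

```bash
cat > h.py <<'E'
import numpy as np, cv2
from station import sense, eyes
from scipy.spatial.transform import Rotation as Ro
def cam(n):
    p=eyes.camera_params(n); R=cv2.Rodrigues(np.array(p['rvec']))[0]
    K=np.array([[p['fx'],0,p['cx']],[0,p['fy'],p['cy']],[0,0,1]]); return K,R,np.array(p['tvec'])
def ray(n,uv):
    K,R,t=cam(n); d=R.T@np.linalg.inv(K)@[*uv,1.]; return -R.T@t,d/np.linalg.norm(d)
def plane(n,uv,z):
    c,d=ray(n,uv); return c+d*(z-c[2])/d[2]
def tri(a,b):
    c1,d1=ray("top",a); c2,d2=ray("scene",b)
    s=np.linalg.lstsq(np.c_[d1,-d2],c2-c1,rcond=None)[0]
    p,q=c1+s[0]*d1,c2+s[1]*d2; return (p+q)/2,np.linalg.norm(p-q)
E
python3 - <<'E'
from h import *
np.set_printoptions(precision=4,suppress=True)
a=plane("top",(210,253),.045);b=plane("top",(394,292),.045)
print("bar",a,b,np.linalg.norm(a-b),"yaw",np.arctan2(*( (b-a)[[0,1]]*[1,-1])))
print("bar scene",plane("scene",(296,389),.045),plane("scene",(416,206),.045))
c=plane("top",(233,98),.206);d=plane("top",(436,141),.206)
print("hinge",c,d,np.linalg.norm(c-d),np.arctan2(*((d-c)[[0,1]]*[1,-1])))
for n,u,v in (("L+",(195,213),(253,355)),("L-",(304,235),(327,238)),("R+",(307,232),(320,225)),("R-",(421,252),(397,124)),("hinge+",(233,98),(135,277)),("hinge-",(436,141),(279,90))):
    print(n,*tri(u,v))
print("jar",plane("top",(184,216),.1),plane("scene",(242,400),.1))
print("tongs",plane("top",(420,306),.01),plane("top",(445,232),.01))
E
```

```text
bar [0.5394 0.3206 0.045 ] [ 0.4239 -0.1682  0.045 ] 0.5022509476940442 yaw -0.2320227022430391
bar scene [0.5424 0.3247 0.045 ] [ 0.4141 -0.1603  0.045 ]
hinge [0.9085 0.2282 0.206 ] [ 0.7869 -0.2633  0.206 ] 0.5063255163484153 -0.24254623184202528
L+ [0.6162 0.3014 0.2862] 0.0028450809738208706
L- [0.5623 0.058  0.2819] 0.005597305373584661
R+ [0.5718 0.0504 0.3192] 0.018776081591090236
R- [ 0.511  -0.1957  0.3108] 0.004990122296298142
hinge+ [0.91   0.2297 0.194 ] 0.005639092516077578
hinge- [ 0.7893 -0.2673  0.1879] 0.004934616134837062
jar [0.6339 0.3762 0.1   ] [0.635  0.3812 0.1   ]
tongs [ 0.384  -0.2415  0.01  ] [ 0.5834 -0.319   0.01  ]
```

```bash
python3 - <<'E'
import cv2
a=cv2.imread('pics/top0.png')[85:320,160:470]; cv2.imwrite('pics/z.png',cv2.resize(a,(775,588),interpolation=cv2.INTER_CUBIC))
E
```

```text
(no output)
```

View pics/z.png

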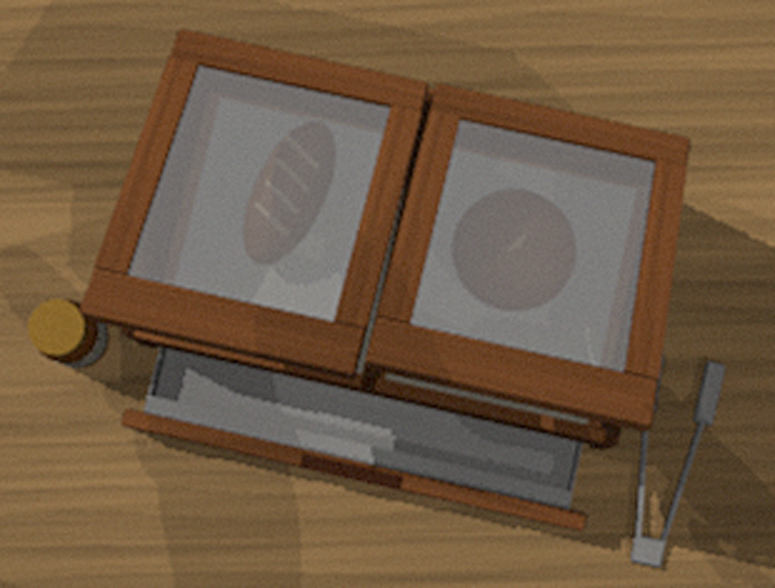

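Everything checks against the given sizes. The case is at about (0.70, 0.02) with yaw about -0.24, the tray is about 60 mm out, and the lid fronts are at about 0.28 m (left) and 0.31 m (right). Next I move round in front of the case, push the tray with the tool tilted, then press the lids.

```bash
cat >> h.py <<'E'
EX=np.array([np.cos(.238),-np.sin(.238),0]);EY=np.array([np.sin(.238),np.cos(.238),0]);O=np.array([.702,.0205,0])
W=lambda x,y,z:O+x*EX+y*EY+[0,0,z]
def to(tip,tilt):
    "tool x=-EX rolled; tilt deg: fingers lean forward. prints shift (cm) and turn (deg) in current tool axes"
    s=sense(); R=Ro.from_quat(s['tool_rot'])
    t=np.radians(tilt); z=np.array([0,0,-1.])*np.cos(t)+EX*np.sin(t); y=EY; x=np.cross(y,z)
    G=Ro.from_matrix(np.c_[x,y,z]); P=W(*tip)-.073*z
    print("t",s['t'],"shift cm",np.round(R.inv().apply(P-s['tcp_pos'])*100,2),"turn",np.round((R.inv()*G).as_rotvec(degrees=True),1),"q",np.round(s['q'],2),"F",np.round(s['force'],1))
    tp=s['tcp_pos']+R.apply([0,0,.073])-O; print("tip case",np.round([tp@EX,tp@EY,tp[2]],4))
E
python3 -m inch '[{"dx":3.16,"dy":-2.38},{"dx":3.16,"dy":-2.38},{"dx":3.16,"dy":-2.38},{"dx":3.16,"dy":-2.38},{"dx":3.16,"dy":-2.38},{"dx":3.16,"dy":-2.38},{"dx":3.16,"dy":-2.38},{"dx":3.16,"dy":-2.38},{"dx":3.16,"dy":-2.38},{"dx":3.16,"dy":-2.38}]' 0 
python3 -m inch '[{"dx":1.08,"dy":-4.37},{"dx":1.08,"dy":-4.37},{"dx":1.08,"dy":-4.37},{"dx":1.08,"dy":-4.37},{"dx":1.08,"dy":-4.37},{"dx":1.08,"dy":-4.37},{"dx":1.08,"dy":-4.37},{"dx":1.08,"dy":-4.37},{"dx":1.08,"dy":-4.37},{"dx":1.08,"dy":-4.37}]'
python3 -c "
from h import *
to((-.27,.13,.15),0);to((-.27,.13,.15),40)"
```

```text
t 0.1 shift cm [ 50.69 -71.56   8.16] turn [  -0.    -0.2 -152.5] q [-1.51  0.53  1.43 -0.    1.18 -0.18] F [-0.6 -0.9 -0.2]
tip case [-0.3885 -0.7389  0.23  ]
t 0.1 shift cm [ 46.53 -73.73   9.87] turn [ -52.6  -13.  -144.4] q [-1.51  0.53  1.43 -0.    1.18 -0.18] F [-0.6 -0.9 -0.2]
tip case [-0.3885 -0.7389  0.23  ]invalid input at $[0]: expected keys dx, dy, dz, wx, wy, wz
invalid input at $[0]: expected keys dx, dy, dz, wx, wy, wz
```

```bash

python3 -m inch '[{"dx":3.16,"dy":-2.38,"dz":0,"wx":0,"wy":0,"wz":0},{"dx":3.16,"dy":-2.38,"dz":0,"wx":0,"wy":0,"wz":0},{"dx":3.16,"dy":-2.38,"dz":0,"wx":0,"wy":0,"wz":0},{"dx":3.16,"dy":-2.38,"dz":0,"wx":0,"wy":0,"wz":0},{"dx":3.16,"dy":-2.38,"dz":0,"wx":0,"wy":0,"wz":0},{"dx":3.16,"dy":-2.38,"dz":0,"wx":0,"wy":0,"wz":0},{"dx":3.16,"dy":-2.38,"dz":0,"wx":0,"wy":0,"wz":0},{"dx":3.16,"dy":-2.38,"dz":0,"wx":0,"wy":0,"wz":0},{"dx":3.16,"dy":-2.38,"dz":0,"wx":0,"wy":0,"wz":0},{"dx":3.16,"dy":-2.38,"dz":0,"wx":0,"wy":0,"wz":0}]' 0 
python3 -m inch '[{"dx":1.08,"dy":-4.37,"dz":0,"wx":0,"wy":0,"wz":0},{"dx":1.08,"dy":-4.37,"dz":0,"wx":0,"wy":0,"wz":0},{"dx":1.08,"dy":-4.37,"dz":0,"wx":0,"wy":0,"wz":0},{"dx":1.08,"dy":-4.37,"dz":0,"wx":0,"wy":0,"wz":0},{"dx":1.08,"dy":-4.37,"dz":0,"wx":0,"wy":0,"wz":0},{"dx":1.08,"dy":-4.37,"dz":0,"wx":0,"wy":0,"wz":0},{"dx":1.08,"dy":-4.37,"dz":0,"wx":0,"wy":0,"wz":0},{"dx":1.08,"dy":-4.37,"dz":0,"wx":0,"wy":0,"wz":0},{"dx":1.08,"dy":-4.37,"dz":0,"wx":0,"wy":0,"wz":0},{"dx":1.08,"dy":-4.37,"dz":0,"wx":0,"wy":0,"wz":0}]'
python3 -c "
from h import *
to((-.27,.13,.15),0);to((-.27,.13,.15),40)"
```

```text
t: 1.35
tcp_pos: [0.4004, -0.2984, 0.3037]
tool_rot: [0.993, 0.121, -0.0, -0.0]
force: [0.2, -0.5, -0.1]
finger_gap: -0.002
gripper_force: 0.0
t: 2.6
tcp_pos: [0.3992, 0.152, 0.3038]
tool_rot: [0.993, 0.121, -0.0, 0.0]
force: [0.9, -0.3, 0.4]
finger_gap: 0.001
gripper_force: 0.0
t 2.6 shift cm [ 8.3  -3.98  8.08] turn [  -0.     0.  -152.5] q [ 0.1   0.26  1.9  -0.    0.98  1.43] F [ 0.9 -0.3  0.4]
tip case [-0.3252  0.0564  0.2308]
t 2.6 shift cm [ 4.14 -6.15  9.79] turn [ -52.5  -12.9 -144.3] q [ 0.1   0.26  1.9  -0.    0.98  1.43] F [ 0.9 -0.3  0.4]
tip case [-0.3252  0.0564  0.2308]
```

```bash
sed -i 's/y=EY;/y=-EY;/' h.py; python3 -c "
from h import *
to((-.27,.13,.15),0);to((-.27,.13,.15),40)"
```

```text
t 2.6 shift cm [ 8.3  -3.98  8.08] turn [ 0.   0.  27.5] q [ 0.1   0.26  1.9  -0.    0.98  1.43] F [ 0.9 -0.3  0.4]
tip case [-0.3252  0.0564  0.2308]
t 2.6 shift cm [ 4.14 -6.15  9.79] turn [-9.6 39.2 26.4] q [ 0.1   0.26  1.9  -0.    0.98  1.43] F [ 0.9 -0.3  0.4]
tip case [-0.3252  0.0564  0.2308]
```

```bash

python3 -m inch '[{"dx":2,"dy":-3,"dz":2,"wx":0,"wy":0,"wz":0},{"dx":2,"dy":-3,"dz":2,"wx":0,"wy":0,"wz":0},{"dx":0,"dy":0,"dz":0,"wx":0,"wy":0,"wz":9},{"dx":0,"dy":0,"dz":0,"wx":0,"wy":0,"wz":9},{"dx":0,"dy":0,"dz":0,"wx":0,"wy":0,"wz":9.5},{"dx":0,"dy":0,"dz":0,"wx":0,"wy":8,"wz":0},{"dx":0,"dy":0,"dz":0,"wx":0,"wy":8,"wz":0},{"dx":0,"dy":0,"dz":0,"wx":0,"wy":8,"wz":0},{"dx":0,"dy":0,"dz":0,"wx":0,"wy":8,"wz":0},{"dx":0,"dy":0,"dz":0,"wx":0,"wy":8,"wz":0}]'
python3 -c "
from h import *
to((-.28,.13,.025),40)
import cv2
cv2.imwrite('pics/t1.png',eyes.snapshot('top')[85:385,160:560,::-1])"
```

```text
t: 3.85
tcp_pos: [0.4426, 0.2039, 0.3046]
tool_rot: [0.948, -0.099, 0.302, 0.032]
force: [-0.2, -0.0, 0.3]
finger_gap: 0.003
gripper_force: 0.0
t 3.85 shift cm [-15.49  -1.42  16.44] turn [-1.   4.6  1.4] q [ 0.34  0.29  2.03 -0.86  0.41  2.85] F [-0.2 -0.   0.3]
tip case [-0.2531  0.1183  0.245 ]
```

View pics/t1.png

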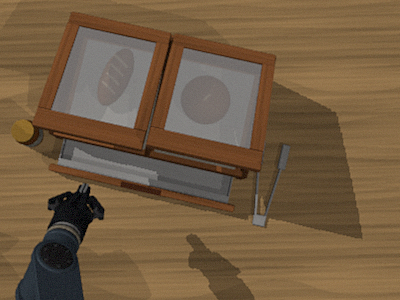

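```bash
sed -i 's/y=-EY;/y=EY;/' h.py; 
python3 -m inch '[{"dx":0,"dy":0,"dz":0,"wx":0,"wy":-8,"wz":0},{"dx":0,"dy":0,"dz":0,"wx":0,"wy":-8,"wz":0},{"dx":0,"dy":0,"dz":0,"wx":0,"wy":0,"wz":-10},{"dx":0,"dy":0,"dz":0,"wx":0,"wy":0,"wz":-10},{"dx":0,"dy":0,"dz":0,"wx":0,"wy":0,"wz":-10},{"dx":0,"dy":0,"dz":0,"wx":0,"wy":0,"wz":-10},{"dx":0,"dy":0,"dz":0,"wx":0,"wy":0,"wz":-10},{"dx":0,"dy":0,"dz":0,"wx":0,"wy":0,"wz":-10},{"dx":0,"dy":0,"dz":0,"wx":0,"wy":0,"wz":-10},{"dx":0,"dy":0,"dz":0,"wx":0,"wy":0,"wz":-10}]'
python3 -m inch '[{"dx":0,"dy":0,"dz":0,"wx":0,"wy":0,"wz":-10},{"dx":0,"dy":0,"dz":0,"wx":0,"wy":0,"wz":-10},{"dx":0,"dy":0,"dz":0,"wx":0,"wy":0,"wz":-10},{"dx":0,"dy":0,"dz":0,"wx":0,"wy":0,"wz":-10},{"dx":0,"dy":0,"dz":0,"wx":0,"wy":0,"wz":-10},{"dx":0,"dy":0,"dz":0,"wx":0,"wy":0,"wz":-10},{"dx":0,"dy":0,"dz":0,"wx":0,"wy":0,"wz":-10},{"dx":0,"dy":0,"dz":0,"wx":0,"wy":0,"wz":-10},{"dx":0,"dy":0,"dz":0,"wx":0,"wy":0,"wz":-10},{"dx":0,"dy":0,"dz":0,"wx":0,"wy":0,"wz":-10}]'
python3 -c "
from h import *
to((-.275,.13,.028),20)"
```

```text
t: 5.15
tcp_pos: [0.4447, 0.2016, 0.3057]
tool_rot: [0.815, 0.547, 0.13, 0.14]
force: [0.1, -0.0, 0.2]
finger_gap: -0.0
gripper_force: 0.0
t: 6.4
tcp_pos: [0.4447, 0.2016, 0.3057]
tool_rot: [0.104, 0.976, -0.024, 0.189]
force: [-0.2, 0.4, 0.7]
finger_gap: 0.002
gripper_force: 0.0
t 6.4 shift cm [ 8.47  1.63 19.12] turn [0.1 2.  1.4] q [ 0.28  0.28  1.93 -0.32  0.62 -0.84] F [-0.2  0.4  0.7]
tip case [-0.2654  0.1155  0.238 ]
```

```bash

python3 -m inch '[{"dx":1.4,"dy":0.27,"dz":3.2,"wx":0,"wy":0,"wz":0},{"dx":1.4,"dy":0.27,"dz":3.2,"wx":0,"wy":0,"wz":0},{"dx":1.4,"dy":0.27,"dz":3.2,"wx":0,"wy":0,"wz":0},{"dx":1.4,"dy":0.27,"dz":3.2,"wx":0,"wy":0,"wz":0},{"dx":1.4,"dy":0.27,"dz":3.2,"wx":0,"wy":0,"wz":0},{"dx":1.4,"dy":0.27,"dz":3,"wx":0,"wy":0,"wz":0},{"dx":0,"dy":0,"dz":0,"wx":0,"wy":0,"wz":0}]'
python3 -c "
from h import *
to((-.215,.13,.026),20);to((-.175,.13,.026),20);"
```

```text
t: 7.28
tcp_pos: [0.443, 0.2155, 0.1122]
tool_rot: [0.107, 0.976, -0.027, 0.19]
force: [0.7, 0.6, 0.6]
finger_gap: -0.001
gripper_force: 0.0
t 7.275 shift cm [-4.69  0.08  3.8 ] turn [-0.2  2.1  1.2] q [ 0.32  0.7   2.06 -1.32  0.21  0.25] F [0.7 0.6 0.6]
tip case [-0.2702  0.1281  0.0445]
t 7.275 shift cm [-8.39  0.01  5.31] turn [-0.2  2.1  1.2] q [ 0.32  0.7   2.06 -1.32  0.21  0.25] F [0.7 0.6 0.6]
tip case [-0.2702  0.1281  0.0445]
```

```bash

python3 -m inch '[{"dx":0,"dy":0,"dz":0,"wx":0,"wy":4,"wz":0},{"dx":0,"dy":0,"dz":0,"wx":0,"wy":4,"wz":0},{"dx":0,"dy":0,"dz":0,"wx":0,"wy":0,"wz":0},{"dx":0,"dy":0,"dz":0.8,"wx":0,"wy":0,"wz":0},{"dx":0,"dy":0,"dz":0.8,"wx":0,"wy":0,"wz":0},{"dx":0,"dy":0,"dz":0,"wx":0,"wy":0,"wz":0}]'
python3 -c "
from h import *
to((-.24,.13,.026),14);to((-.18,.13,.026),14);"
```

```text
t: 8.02
tcp_pos: [0.4484, 0.2116, 0.0987]
tool_rot: [0.11, 0.982, -0.027, 0.152]
force: [-1.0, 0.7, 0.2]
finger_gap: -0.001
gripper_force: 0.0
t 8.025 shift cm [-3.17  0.37  1.2 ] turn [-0.9  3.7  1. ] q [ 0.29  0.72  2.03 -0.89  0.22 -0.2 ] F [-1.   0.7  0.2]
tip case [-0.2692  0.1248  0.0292]
t 8.025 shift cm [-8.88  0.3   3.03] turn [-0.9  3.7  1. ] q [ 0.29  0.72  2.03 -0.89  0.22 -0.2 ] F [-1.   0.7  0.2]
tip case [-0.2692  0.1248  0.0292]
```

```bash

python3 -m inch '[{"dx":-0.76,"dy":0,"dz":0.24,"wx":0,"wy":0,"wz":0},{"dx":-0.76,"dy":0,"dz":0.24,"wx":0,"wy":0,"wz":0},{"dx":-0.76,"dy":0,"dz":0.24,"wx":0,"wy":0,"wz":0},{"dx":-0.76,"dy":0,"dz":0.24,"wx":0,"wy":0,"wz":0},{"dx":-0.76,"dy":0,"dz":0.24,"wx":0,"wy":0,"wz":0},{"dx":-0.76,"dy":0,"dz":0.24,"wx":0,"wy":0,"wz":0},{"dx":-0.76,"dy":0,"dz":0.24,"wx":0,"wy":0,"wz":0},{"dx":-0.76,"dy":0,"dz":0.24,"wx":0,"wy":0,"wz":0}]'
python3 -c "
from h import *
to((-.18,.13,.026),18);"
```

```text
t: 9.02
tcp_pos: [0.5094, 0.1971, 0.0991]
tool_rot: [0.11, 0.982, -0.028, 0.151]
force: [-2.3, -0.6, 1.5]
finger_gap: 0.004
gripper_force: 1.2
t 9.025 shift cm [-2.4   0.36  1.14] turn [-1.  -0.4  1. ] q [ 0.23  0.73  1.91 -0.58  0.28 -0.57] F [-2.3 -0.6  1.5]
tip case [-0.2067  0.125   0.0296]
```

In contact, with about 2.5 N. I keep pushing until the stop shows in the force.

```bash

python3 -m inch '[{"dx":-0.6,"dy":0,"dz":0.2,"wx":0,"wy":0,"wz":0},{"dx":-0.6,"dy":0,"dz":0.2,"wx":0,"wy":0,"wz":0},{"dx":-0.4,"dy":0,"dz":0.13,"wx":0,"wy":0,"wz":0},{"dx":0,"dy":0,"dz":0,"wx":0,"wy":0,"wz":0}]'
python3 -m inch '[{"dx":-0.4,"dy":0,"dz":0.13,"wx":0,"wy":0,"wz":0},{"dx":0,"dy":0,"dz":0,"wx":0,"wy":0,"wz":0}]'
python3 -c "
from h import *
to((-.18,.13,.026),18);"
```

```text
t: 9.52
tcp_pos: [0.5278, 0.1936, 0.0986]
tool_rot: [0.11, 0.982, -0.027, 0.152]
force: [-0.7, 0.3, 0.2]
finger_gap: -0.002
gripper_force: 0.2
t: 9.78
tcp_pos: [0.5317, 0.1927, 0.0985]
tool_rot: [0.11, 0.982, -0.027, 0.152]
force: [-0.5, 0.2, 0.2]
finger_gap: -0.0
gripper_force: 0.2
t 9.775 shift cm [-0.25  0.28  0.4 ] turn [-0.8 -0.3  1. ] q [ 0.21  0.74  1.86 -0.52  0.3  -0.66] F [-0.5  0.2  0.2]
tip case [-0.1839  0.1261  0.029 ]
```

```bash
for i in 1; do :; done
python3 -m inch '[{"dx":-0.38,"dy":0,"dz":0.12,"wx":0,"wy":0,"wz":0},{"dx":-0.38,"dy":0,"dz":0.12,"wx":0,"wy":0,"wz":0}]'
python3 -m inch '[{"dx":-0.28,"dy":0,"dz":0.09,"wx":0,"wy":0,"wz":0},{"dx":0,"dy":0,"dz":0,"wx":0,"wy":0,"wz":0}]'
python3 -c "
from h import *
to((-.18,.13,.026),18);
import cv2
cv2.imwrite('pics/s1.png',eyes.snapshot('scene')[80:400,120:440,::-1])"
```

```text
t: 10.02
tcp_pos: [0.5389, 0.1909, 0.0985]
tool_rot: [0.11, 0.982, -0.027, 0.151]
force: [-2.3, 0.2, 0.4]
finger_gap: 0.001
gripper_force: 1.1
t: 10.28
tcp_pos: [0.5424, 0.1901, 0.0985]
tool_rot: [0.11, 0.982, -0.027, 0.152]
force: [-0.3, -0.1, 0.5]
finger_gap: 0.0
gripper_force: 0.3
t 10.275 shift cm [0.8  0.3  0.07] turn [-0.9 -0.3  1. ] q [ 0.2   0.75  1.84 -0.48  0.31 -0.7 ] F [-0.3 -0.1  0.5]
tip case [-0.1729  0.1261  0.029 ]
```

View pics/s1.png

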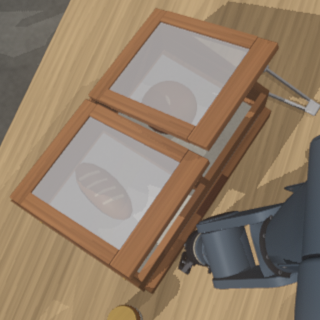

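The tray bar is now close against the front board (crop (140,285) to (270,115)), but I haven't felt the stop yet. I push on in small steps.

```bash

python3 -m inch '[{"dx":-0.28,"dy":0,"dz":0.09,"wx":0,"wy":0,"wz":0},{"dx":-0.19,"dy":0,"dz":0.06,"wx":0,"wy":0,"wz":0}]'
python3 -m inch '[{"dx":-0.19,"dy":0,"dz":0.06,"wx":0,"wy":0,"wz":0},{"dx":-0.19,"dy":0,"dz":0.06,"wx":0,"wy":0,"wz":0}]'
```

```text
t: 10.58
tcp_pos: [0.5435, 0.1895, 0.0982]
tool_rot: [0.11, 0.982, -0.028, 0.149]
force: [-12.5, 7.1, 8.9]
finger_gap: 0.002
gripper_force: 6.8
t: 10.82
tcp_pos: [0.5439, 0.1889, 0.0977]
tool_rot: [0.11, 0.983, -0.029, 0.146]
force: [-18.9, 10.4, 11.2]
finger_gap: 0.0
gripper_force: 10.3
```

Firm stop felt on the fingertips (about 20 N). I back off, rise, and look before starting on the lids.

```bash

python3 -m inch '[{"dx":1.9,"dy":0,"dz":-0.6,"wx":0,"wy":0,"wz":0},{"dx":2.8,"dy":0,"dz":-0.9,"wx":0,"wy":0,"wz":0},{"dx":2.8,"dy":0,"dz":-0.9,"wx":0,"wy":0,"wz":0},{"dx":2.8,"dy":0,"dz":-0.9,"wx":0,"wy":0,"wz":0},{"dx":0,"dy":0,"dz":0,"wx":0,"wy":0,"wz":0}]'
python3 -m inch '[{"dx":-1.2,"dy":0,"dz":-4,"wx":0,"wy":2,"wz":0},{"dx":-1.2,"dy":0,"dz":-4,"wx":0,"wy":2,"wz":0},{"dx":-1.2,"dy":0,"dz":-4,"wx":0,"wy":2,"wz":0},{"dx":-1,"dy":0,"dz":-4,"wx":0,"wy":2,"wz":0},{"dx":-1,"dy":0,"dz":-4,"wx":0,"wy":2,"wz":0},{"dx":-1,"dy":0,"dz":-4,"wx":0,"wy":2,"wz":0},{"dx":-1,"dy":0,"dz":-4,"wx":0,"wy":2,"wz":0},{"dx":-0.5,"dy":0,"dz":-4,"wx":0,"wy":2,"wz":0},{"dx":0,"dy":0,"dz":0,"wx":0,"wy":0,"wz":0}]'
python3 -c "
from h import *
to((-.148,.13,.34),0)
import cv2
im=eyes.snapshot('top')[85:320,160:470,::-1];cv2.imwrite('pics/t2.png',cv2.resize(im,(775,588),interpolation=cv2.INTER_CUBIC))"
```

```text
t: 11.45
tcp_pos: [0.4434, 0.2128, 0.0987]
tool_rot: [0.108, 0.982, -0.027, 0.151]
force: [-0.4, 0.4, 1.0]
finger_gap: -0.001
gripper_force: 0.0
t: 12.58
tcp_pos: [0.4661, 0.2157, 0.4181]
tool_rot: [0.114, 0.993, -0.014, 0.028]
force: [0.2, 0.4, 0.6]
finger_gap: 0.003
gripper_force: 0.0
t 12.575 shift cm [-12.67  -0.5    1.27] turn [-1.2  3.4  0.5] q [ 0.24  0.24  1.57 -0.05  1.29 -1.09] F [0.2 0.4 0.6]
tip case [-0.271   0.1326  0.3453]
```

View pics/t2.png

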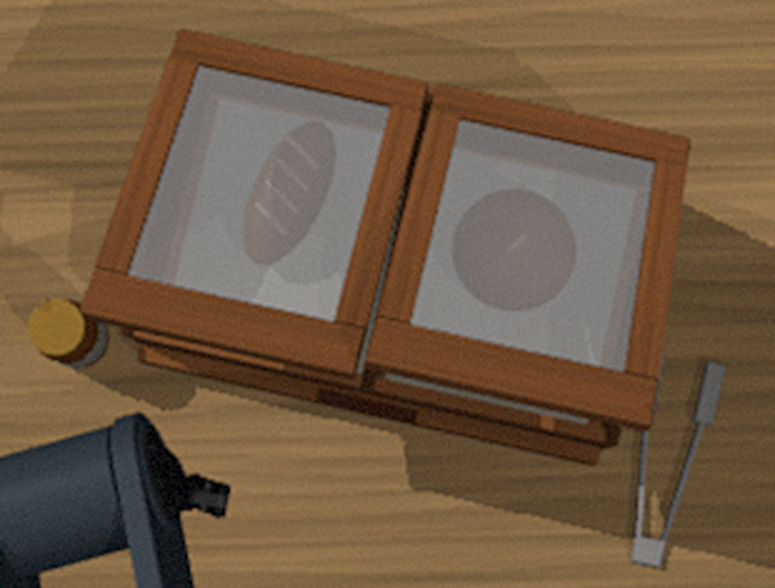

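The tray is in. Its bar's front edge now runs from about (215,229) to (400,270) in the full image, and the lids haven't moved. I check that edge and go over the left rail.

```bash

python3 -c "
from h import *
for uv in ((215.2,229),(400,270.2)):
    p=plane('top',uv,.045)-O; print(np.round([p@EX,p@EY],4))
for uv,z in (((194.8,209.8),.284),((304.5,234),.284),((308,231.5),.315),((421,255.5),.315)):
    p=plane('top',uv,z)-O; print('lid',np.round([p@EX,p@EY],4))
"
python3 -m inch '[{"dx":-3.15,"dy":-0.1,"dz":0,"wx":0,"wy":0,"wz":0},{"dx":-3.15,"dy":-0.1,"dz":0,"wx":0,"wy":0,"wz":0},{"dx":-3.15,"dy":-0.1,"dz":0,"wx":0,"wy":0,"wz":0},{"dx":-3.15,"dy":-0.1,"dz":0,"wx":0,"wy":3.4,"wz":0},{"dx":0,"dy":0,"dz":0,"wx":0,"wy":0,"wz":0}]'
python3 -c "
from h import *
to((-.146,.13,.29),0)
to((-.148,.13,.137),0)"
```

```text
[-0.1628  0.2548]
[-0.1659 -0.2532]
lid [-0.1439  0.2551]
lid [-0.1451  0.0021]
lid [-0.1408 -0.006 ]
lid [-0.1401 -0.2554]
t: 13.25
tcp_pos: [0.5866, 0.1817, 0.4176]
tool_rot: [0.116, 0.993, -0.013, -0.008]
force: [-0.8, 0.5, -0.4]
finger_gap: 0.0
gripper_force: 0.0
t 13.25 shift cm [-0.48  0.21  5.45] turn [-1.6 -0.7  0.4] q [ 0.13  0.42  1.3  -0.02  1.45 -1.21] F [-0.8  0.5 -0.4]
tip case [-0.151   0.1274  0.3446]
t 13.25 shift cm [-0.46  0.64 20.74] turn [-1.6 -0.7  0.4] q [ 0.13  0.42  1.3  -0.02  1.45 -1.21] F [-0.8  0.5 -0.4]
tip case [-0.151   0.1274  0.3446]
```

```bash

python3 -m inch '[{"dx":-1.9,"dy":0.2,"dz":0,"wx":0,"wy":0,"wz":0},{"dx":0,"dy":0,"dz":2,"wx":0,"wy":0,"wz":0},{"dx":0,"dy":0,"dz":2,"wx":0,"wy":0,"wz":0},{"dx":0,"dy":0,"dz":1,"wx":0,"wy":0,"wz":0},{"dx":0,"dy":0,"dz":1,"wx":0,"wy":0,"wz":0},{"dx":0,"dy":0,"dz":1,"wx":0,"wy":0,"wz":0},{"dx":0,"dy":0,"dz":1,"wx":0,"wy":0,"wz":0}]'
python3 -m inch '[{"dx":0,"dy":0,"dz":1,"wx":0,"wy":0,"wz":0},{"dx":0,"dy":0,"dz":1,"wx":0,"wy":0,"wz":0}]'
python3 -c "
from h import *
to((-.132,.13,.137),0)"
```

```text
t: 14.12
tcp_pos: [0.6021, 0.1786, 0.3396]
tool_rot: [0.115, 0.993, -0.013, -0.006]
force: [0.0, 0.4, 0.9]
finger_gap: -0.0
gripper_force: 0.7
t: 14.38
tcp_pos: [0.6017, 0.178, 0.3191]
tool_rot: [0.115, 0.993, -0.013, -0.007]
force: [-0.8, 0.4, 2.0]
finger_gap: -0.0
gripper_force: 0.7
t 14.375 shift cm [-0.37  0.37 10.9 ] turn [-1.6 -0.6  0.4] q [ 0.12  0.52  1.4  -0.02  1.24 -1.21] F [-0.8  0.4  2. ]
tip case [-0.1353  0.1273  0.2461]
```

Contact at about 2 N, and the lid is following. I carry on down slowly.

```bash

python3 -m inch '[{"dx":0,"dy":0,"dz":1,"wx":0,"wy":0,"wz":0},{"dx":0,"dy":0,"dz":1,"wx":0,"wy":0,"wz":0},{"dx":0,"dy":0,"dz":1,"wx":0,"wy":0,"wz":0},{"dx":0,"dy":0,"dz":1,"wx":0,"wy":0,"wz":0},{"dx":0,"dy":0,"dz":1,"wx":0,"wy":0,"wz":0},{"dx":0,"dy":0,"dz":1,"wx":0,"wy":0,"wz":0},{"dx":0,"dy":0,"dz":1,"wx":0,"wy":0,"wz":0},{"dx":0,"dy":0,"dz":1,"wx":0,"wy":0,"wz":0},{"dx":0,"dy":0,"dz":1,"wx":0,"wy":0,"wz":0}]'
python3 -m inch '[{"dx":0,"dy":0,"dz":0.6,"wx":0,"wy":0,"wz":0},{"dx":0,"dy":0,"dz":0.6,"wx":0,"wy":0,"wz":0}]'
python3 -c "
from h import *
to((-.132,.13,.137),0)"
```

```text
t: 15.5
tcp_pos: [0.6006, 0.1755, 0.2293]
tool_rot: [0.115, 0.993, -0.014, -0.006]
force: [1.0, 0.0, 1.8]
finger_gap: -0.002
gripper_force: 0.6
t: 15.75
tcp_pos: [0.6002, 0.1752, 0.2174]
tool_rot: [0.115, 0.993, -0.014, -0.006]
force: [1.1, 0.7, 1.7]
finger_gap: -0.003
gripper_force: 0.6
t 15.75 shift cm [-0.35  0.38  0.73] turn [-1.6 -0.5  0.4] q [ 0.11  0.64  1.5  -0.03  1.03 -1.21] F [1.1 0.7 1.7]
tip case [-0.1361  0.1243  0.1445]
```

```bash

python3 -m inch '[{"dx":0,"dy":0,"dz":0.4,"wx":0,"wy":0,"wz":0},{"dx":0,"dy":0,"dz":0.3,"wx":0,"wy":0,"wz":0}]'
python3 -m inch '[{"dx":0,"dy":0,"dz":0.3,"wx":0,"wy":0,"wz":0},{"dx":0,"dy":0,"dz":0,"wx":0,"wy":0,"wz":0}]'
```

```text
t: 16.0
tcp_pos: [0.6002, 0.1752, 0.2122]
tool_rot: [0.115, 0.993, -0.014, -0.006]
force: [-4.5, -0.6, 18.3]
finger_gap: 0.003
gripper_force: 9.5
t: 16.25
tcp_pos: [0.6001, 0.1752, 0.2121]
tool_rot: [0.115, 0.993, -0.013, -0.005]
force: [-6.8, -0.8, 21.9]
finger_gap: 0.005
gripper_force: 10.8
```

Hard stop at tip z 0.139 m, so the left lid is shut. I rise and move over the right lid.

```bash

python3 -m inch '[{"dx":0,"dy":0,"dz":-2,"wx":0,"wy":0,"wz":0},{"dx":0,"dy":0,"dz":-4.3,"wx":0,"wy":0,"wz":0},{"dx":0,"dy":0,"dz":-4.3,"wx":0,"wy":0,"wz":0},{"dx":0,"dy":0,"dz":-4.3,"wx":0,"wy":0,"wz":0},{"dx":0,"dy":0,"dz":-4.3,"wx":0,"wy":0,"wz":0},{"dx":0,"dy":0,"dz":-4.3,"wx":0,"wy":0,"wz":0},{"dx":0,"dy":0,"dz":0,"wx":0,"wy":0,"wz":0}]'
python3 -m inch '[{"dx":0,"dy":-4.3,"dz":0,"wx":0,"wy":0,"wz":0},{"dx":0,"dy":-4.3,"dz":0,"wx":0,"wy":0,"wz":0},{"dx":0,"dy":-4.3,"dz":0,"wx":0,"wy":0,"wz":0},{"dx":0,"dy":-4.3,"dz":0,"wx":0,"wy":0,"wz":0},{"dx":0,"dy":-4.3,"dz":0,"wx":0,"wy":0,"wz":0},{"dx":0,"dy":-4.3,"dz":0,"wx":0,"wy":0,"wz":0},{"dx":0,"dy":0,"dz":0,"wx":0,"wy":0,"wz":0}]'
python3 -c "
from h import *
to((-.132,-.13,.32),0)"
```

```text
t: 17.12
tcp_pos: [0.6047, 0.1814, 0.4471]
tool_rot: [0.115, 0.993, -0.012, -0.002]
force: [0.6, 0.8, 0.1]
finger_gap: -0.002
gripper_force: 0.0
t: 18.0
tcp_pos: [0.5438, -0.0724, 0.4485]
tool_rot: [0.117, 0.993, -0.013, -0.008]
force: [-0.2, 0.4, -0.9]
finger_gap: 0.0
gripper_force: 0.0
t 18.0 shift cm [-0.06 -0.08  5.56] turn [-1.6 -0.7  0.2] q [-0.32  0.29  1.41 -0.03  1.45 -1.66] F [-0.2  0.4 -0.9]
tip case [-0.1328 -0.1297  0.3756]
```

```bash

python3 -m inch '[{"dx":-0.7,"dy":0,"dz":2,"wx":0,"wy":0,"wz":0},{"dx":0,"dy":0,"dz":2,"wx":0,"wy":0,"wz":0},{"dx":0,"dy":0,"dz":1,"wx":0,"wy":0,"wz":0},{"dx":0,"dy":0,"dz":1,"wx":0,"wy":0,"wz":0},{"dx":0,"dy":0,"dz":1,"wx":0,"wy":0,"wz":0},{"dx":0,"dy":0,"dz":1,"wx":0,"wy":0,"wz":0}]'
python3 -m inch '[{"dx":0,"dy":0,"dz":1,"wx":0,"wy":0,"wz":0},{"dx":0,"dy":0,"dz":1,"wx":0,"wy":0,"wz":0},{"dx":0,"dy":0,"dz":1,"wx":0,"wy":0,"wz":0}]'
python3 -c "
from h import *
to((-.132,-.13,.137),0)"
```

```text
t: 18.75
tcp_pos: [0.5505, -0.0735, 0.3698]
tool_rot: [0.115, 0.993, -0.014, -0.006]
force: [-0.2, -0.1, 1.8]
finger_gap: 0.007
gripper_force: 0.9
t: 19.12
tcp_pos: [0.5498, -0.0745, 0.3393]
tool_rot: [0.115, 0.993, -0.013, -0.007]
force: [-0.4, 1.2, 1.7]
finger_gap: 0.001
gripper_force: 0.9
t 19.125 shift cm [ 0.52  0.19 12.93] turn [-1.6 -0.6  0.4] q [-0.32  0.4   1.56 -0.03  1.19 -1.65] F [-0.4  1.2  1.7]
tip case [-0.1262 -0.1302  0.2663]
```

```bash

python3 -m inch '[{"dx":0,"dy":0,"dz":1.1,"wx":0,"wy":0,"wz":0},{"dx":0,"dy":0,"dz":1.1,"wx":0,"wy":0,"wz":0},{"dx":0,"dy":0,"dz":1.1,"wx":0,"wy":0,"wz":0},{"dx":0,"dy":0,"dz":1.1,"wx":0,"wy":0,"wz":0},{"dx":0,"dy":0,"dz":1.1,"wx":0,"wy":0,"wz":0},{"dx":0,"dy":0,"dz":1.1,"wx":0,"wy":0,"wz":0},{"dx":0,"dy":0,"dz":1.1,"wx":0,"wy":0,"wz":0},{"dx":0,"dy":0,"dz":1.1,"wx":0,"wy":0,"wz":0},{"dx":0,"dy":0,"dz":1.1,"wx":0,"wy":0,"wz":0},{"dx":0,"dy":0,"dz":1.1,"wx":0,"wy":0,"wz":0}]'
python3 -m inch '[{"dx":0,"dy":0,"dz":0.6,"wx":0,"wy":0,"wz":0},{"dx":0,"dy":0,"dz":0.6,"wx":0,"wy":0,"wz":0}]'
python3 -m inch '[{"dx":0,"dy":0,"dz":0.3,"wx":0,"wy":0,"wz":0},{"dx":0,"dy":0,"dz":0.3,"wx":0,"wy":0,"wz":0}]'
```

```text
t: 20.38
tcp_pos: [0.5489, -0.0775, 0.2296]
tool_rot: [0.115, 0.993, -0.014, -0.005]
force: [1.2, 0.0, 1.6]
finger_gap: -0.002
gripper_force: 1.0
t: 20.62
tcp_pos: [0.5484, -0.0778, 0.2178]
tool_rot: [0.115, 0.993, -0.014, -0.006]
force: [0.9, -0.2, 1.7]
finger_gap: -0.002
gripper_force: 1.0
t: 20.88
tcp_pos: [0.5482, -0.0778, 0.2144]
tool_rot: [0.115, 0.993, -0.014, -0.006]
force: [-5.6, 2.4, 29.6]
finger_gap: 0.002
gripper_force: 14.8
```

Hard stop, at the height expected for shut. I rise clear and check everything.

```bash

python3 -m inch '[{"dx":0,"dy":0,"dz":-2,"wx":0,"wy":0,"wz":0},{"dx":0,"dy":0,"dz":-4,"wx":0,"wy":0,"wz":0},{"dx":1,"dy":0,"dz":-5,"wx":0,"wy":0,"wz":0},{"dx":3,"dy":-3,"dz":-3,"wx":0,"wy":0,"wz":0},{"dx":3,"dy":-4,"dz":0,"wx":0,"wy":0,"wz":0},{"dx":2,"dy":-5,"dz":0,"wx":0,"wy":0,"wz":0},{"dx":2,"dy":-5,"dz":0,"wx":0,"wy":0,"wz":0},{"dx":2,"dy":-5,"dz":0,"wx":0,"wy":0,"wz":0},{"dx":2,"dy":-5,"dz":0,"wx":0,"wy":0,"wz":0},{"dx":0,"dy":0,"dz":0,"wx":0,"wy":0,"wz":0}]'
python3 -c "
from h import *
a=eyes.snapshot('top')[85:320,160:470,::-1];b=eyes.snapshot('scene')[70:430,120:460,::-1]
f=lambda i:cv2.resize(i,(400,int(i.shape[0]*400/i.shape[1])),interpolation=cv2.INTER_CUBIC)
a,b=f(a),f(b);o=np.zeros((max(len(a),len(b)),800,3),np.uint8);o[:len(a),:400]=a;o[:len(b),400:]=b;cv2.imwrite('pics/end.png',o)"
```

```text
t: 22.12
tcp_pos: [0.3404, -0.305, 0.3609]
tool_rot: [0.118, 0.993, -0.014, -0.007]
force: [0.3, 0.9, -0.2]
finger_gap: -0.002
gripper_force: 0.0
```

View pics/end.png

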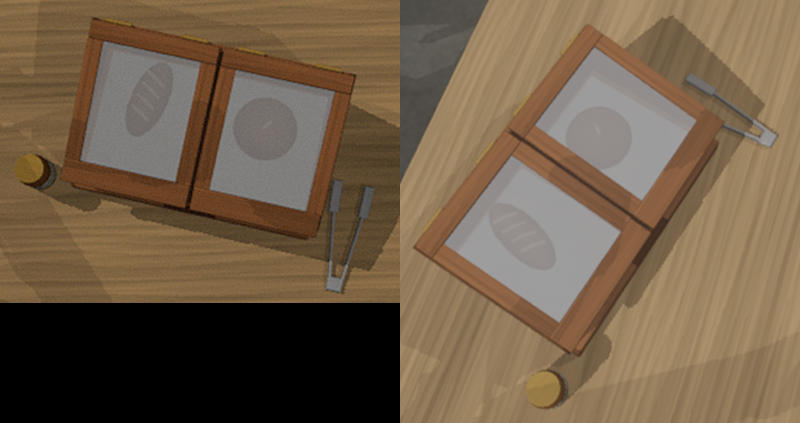

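Both lids look shut and level, and the jar, tongs and loaves are in place. One last check: the tray face should be level with the lids' lip.

```bash
python3 -c "
from h import *
for uv in ((210.4,229.1),(404.1,268.7)):
    p=plane('top',uv,.132)-O; print('lip',np.round([p@EX,p@EY],4))
im=eyes.snapshot('scene')[150:430,230:420,::-1];cv2.imwrite('pics/e2.png',cv2.resize(im,None,fx=2.1,fy=2.1,interpolation=cv2.INTER_CUBIC))"
```

```text
lip [-0.1706  0.2467]
lip [-0.1648 -0.2509]
```

View pics/e2.png

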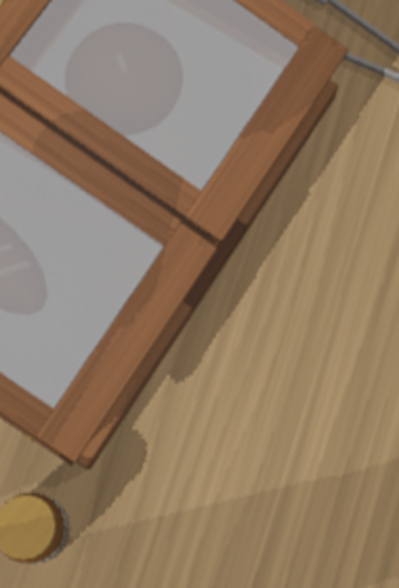

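The lip (-0.168) and tray face (-0.164) agree within the measuring error, and I felt a firm stop at all three parts. I hand it in.

```bash
python3 -c "
from station import workorder
print(workorder.sign_off())"
```

```text
the job is handed in; nothing more can be done
None
```

I pushed the crumb tray home and pressed both lids shut, each to a firm stop; in the last pictures the loaves, tongs and jar look undisturbed, and I handed the job in at about 22 s of the 61 s allowed (sign-off gave no verdict).

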